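# Tilt the easel to its pointer and put a painting on it

## Robot

A 6-joint arm with a two-finger parallel gripper is mounted at the origin on a cart in front of the work surface, level with it; the furniture and walls round the work are solid. World frame = base frame: x ahead of the robot, y to its left, z up, the work surface at z = 0. Lengths are in m, angles in degrees, forces in N, time in s.
With the tool pointing down it reaches from about 0.3 to 0.75 m from the base axis. Payload 8.5 kg.
Tool frame: the origin (TCP) lies between the finger pads; the fingertips stand 19 mm ahead of it and the grasp point (between the pads) is the TCP; z points along the fingers, y is the line along which they close (so a half turn about z gives the same grasp; the last joint's range is limited). The gripper opens to 85 mm and grips with 20 to 120 N. Pads are 22 mm wide; open, the fingers measure 114 mm over their backs; the gripper's body (76 mm by 85 mm) begins 54 mm behind the grasp point. The pads swing forward as they close: fully open they stand 13 mm farther back than shut.
Start: joints at [64.842, 21.807, 74.336, -0, 83.858, -12.336], TCP at [0.122, 0.536, 0.25] pointing down, gripper open.
Joint ranges: [-178.18, 178.18], [-50.72, 133.34], [12.68, 142.11], [-81.47, 261.47], [9.98, 163.14], [-165.26, 165.26]. Speed limits (degrees/s): [136.94, 136.94, 180, 180, 180, 180].

## Interface

Orientations are given as a 3x3 rotation matrix whose columns are the frame's x, y, z axes.
In Python, from rig import env, optics gives the robot as it stands.
- The arm moves only by the tool arm_command, never from a script. Its argument "commands" is one flat list of numbers, 7 for each row, row after row: the closure, from -1 (fully open) to 1 (shut), so that 0 is half open, then the shift along the tool's x, y, z as a fraction of full scale, then the turn, a rotation vector about the tool's x, y, z as a fraction of full scale. A call has 1 to 12 rows; each row is the pose to reach, as a shift and turn from the pose commanded when the call began, along the tool's axes at that moment; what a row does not reach only later rows make up. Full scale, the value 1, is 500 mm for a shift and 120 degrees for a turn. A row lasts 1/12 s, in which the tool goes at most 41.7 mm and 7.16 degrees, less where a joint would pass 70% of its speed; a pose out of reach is approached as far as the arm can. A call with a number of a shift or a turn outside -1 to 1 is refused whole. A call with a gripper value outside its range is refused whole. The fingers move at their own pace and stop on an object; "newtons" is the grip in N (left out, the last holds). Time passes only in rows, so rows that repeat a pose let the fingers close. It gives the time, the measured TCP pose, the force, the opening and the grip force at its end, in the units of the state.
- env.observe(): the state, without advancing time (a new reading comes with each control period).
- optics.get_image(name): name is "side" or "top" or "wrist"; returns a dict with "image" (384x512x3 uint8, red, green, blue), "intrinsics" (3x3 intrinsics, pixels), "origin" and "orientation" of the camera in the world; the wrist camera has in their place "tool_from_camera" (4x4, takes a point from camera to tool coordinates, whose origin is the TCP and whose axes are the flange's). Camera axes: x right, y down, z forward; pixel columns grow to the right and rows downward; lengths in m; the calibration is good to about 2 mm. A picture is of the moment at which its call begins: read the wrist's pose just before it. There is no depth.
- env.close_job(): hands the job in; it is judged then, once.
The state is a dict: "time_s": time; "q": joint angles; "qvel": joint speeds; "joint_efforts": joint torques, N m; "position": TCP position; "tool_rot": TCP orientation; "ft_force": force on the tool from outside, world axes, zero at the start; "wrist_torque": the same for the moment, N m; "grip_width": finger opening in m; "gripper_force": force on a finger pad.
Only numpy, scipy, OpenCV 4.12 (cv2) and the standard library are available. Lean on these libraries where they do the work, as an engineer would, in place of code of your own. Each camera call takes 0.05 s, during which the arm holds its last target. There are 200 camera calls.

## Task

Tilt the little easel's board up until it is in line with the red pointer at its side, then let go so that it stays there by its own stiff hinge. Then take the blue painting out of the drying rack and stand it in the middle of the easel's ledge, upright, picture outward and leaning back against the board, without shifting the board out of line, moving the pointer or disturbing the red painting.

Things in the scene. Friction and masses are not known exactly. Their poses are not given: they have to be found in the camera images.
- easel: Small wooden tabletop easel, its base (120 x 170 x 10 mm) fixed to the desk. Origin on the desk right below the hinge; x points from the front of the easel to its back (away from the robot at yaw 0), y along the hinge, z up. The hinge axis of board and pointer runs along y, 30 mm above the origin. A brass quarter ring of 112 mm radius about the hinge stands on its -y side, at y = -101 mm.
- board (a joint): Tilt of the easel's board, rad: 0 lying level (pointing along the easel's +x), pi/2 upright; range 0 to 1.45. A stiff friction hinge: it takes about 0.75 N m to turn either way (about 5 N at the rod, plus the weight of the board, 0.22 kg) and stays where it is left, also with a painting on it. The board is 140 mm wide, 8 mm thick and ends 90 mm from the hinge axis; its front face passes through the hinge axis and looks up and towards the front.
- ledge (a point): Middle of the ledge on which a painting stands, at the foot of the board's front face, 8 mm up the board from the hinge axis. Turns with the board: x points up the board, y along the hinge, z out of the board's front face. The ledge is 140 mm long (y) and reaches 28 mm out of the board (z); a lip 4 mm thick and 8 mm high runs along its outer edge, leaving 24 mm between board and lip.
- rod (a point): Point to take hold of on the steel rod that sticks out sideways (+y) from an arm at the board's left edge: rod 12 mm thick, parallel to the hinge, 150 mm up the board from the hinge axis and 5 mm behind its front face; this point is at y = 100 mm. The rod is free from y = 70 mm to a black ball (18 mm) at y = 128 mm. It can be pinched from above across its thickness and turns in the fingers as the board tilts. Axes as ledge.
- pointer (a joint): Angle of the red pointer, rad, counted like the board's: the board is in line with it when both values are equal. It is set beforehand and must not be moved.
- pointer_tip (a point): Tip of the red pointer, a flat arm 7 mm wide that turns about the easel's hinge axis on its -y side (y = -92 mm); the tip is 105 mm from the hinge axis. x points along the pointer, away from the hinge.
- drying_rack: Dark wooden rack fixed to the desk, 120 x 110 x 35 mm, origin at the centre of its underside. Two slots along its y, 65 mm apart (at x = -32.5 and +32.5 mm), 13 mm wide, floor 10 mm above the desk, walls up to 35 mm above the desk. Each holds one painting.
- panel_blue: The blue painting, a moonlit hill: stiff wooden panel 10 mm thick (x), 90 mm wide (y), 130 mm high (z), 0.12 kg. Origin at the centre of its lower edge, z up the panel, x points out of its back, so the picture looks along -x. Stands upright in one of the rack's slots, picture towards the rack's -x.
- panel_red: The red painting of fruit: a panel of the same size and axes in the other slot. Must be left where it is.
Mind the look-alikes: they are no part of the job. What is shaped like the panel_blue but green is not meant.

How it is judged (in metres and radians):
On the way, in this order (a step that is already met when the one before it is completed fails the run):
1. the board is in line with the pointer and stays so with nothing touching it (angle between the x axis of ledge and the x axis of pointer_tip, either way round below 0.08 rad and contact force between the fingers and easel below 0.1 N and velocity of joint board between -0.02 and 0.02 rad/s), for 0.4 s.
2. the blue painting stands on the ledge, leaning on the board (x of panel_blue in the frame of ledge below 0.012 m and z of panel_blue in the frame of ledge between -0.003 and 0.022 m and distance between panel_blue and ledge below 0.04 m and contact force between the fingers and panel_blue below 0.1 N), for 0.2 s.
At the end, for the whole second after the job is handed in: The board is within 0.08 rad (4.5 degrees) of the pointer; the blue painting stands on the ledge at rest, lower edge down, picture outward, within 25 mm of the ledge's middle and within 0.22 rad of lying flat against the board (angle between the x axis of ledge and the x axis of pointer_tip, either way round below 0.08 rad and x of panel_blue in the frame of ledge between -0.005 and 0.01 m and z of panel_blue in the frame of ledge between -0.003 and 0.022 m and y of panel_blue in the frame of ledge between -0.025 and 0.025 m and angle between the z axis of panel_blue and the x axis of ledge, either way round below 0.22 rad and angle between panel_blue's own z axis and vertical below 1.2 rad and angle between panel_blue's own x axis and vertical above 1.571 rad and contact force between panel_blue and easel above 0.2 N and linear speed of panel_blue below 0.02 m/s); the robot touches nothing.
It fails at once if the pointer is moved (more than 8 mm at its tip) (distance of pointer_tip from where it was at the start of the episode above 0.008 m).
It fails at once if the red painting is disturbed (moved more than 20 mm) (distance of panel_red from where it was at the start of the episode above 0.02 m).
It also fails if it takes over 51 s, if anything falls off the work surface, if the arm or the gripper's body presses on something with over 40 N, if the wrist force passes 120 N, or if a joint passes its speed limit or range.

## Working session

There is one attempt and no reset: what is moved stays moved. The work goes in short steps, Python scripts to look and compute and a tool call to move; the robot and the scene stay as the last step left them, time stands still between calls to the robot, and variables do not carry over. Pictures are saved under pics/ and viewed, at most 11 in all, crops included, and the job is handed in when it is done.

Besides the shell and the picture viewer there is one more tool, called after "Call:" in YAML: its name, and indented under it one key for each argument. arm_command: Moves the arm, as the interface text tells. Shift numbers are shares of 500 mm and turn numbers shares of 120 degrees, none past 1 either way. Its arguments: {"type":"object","properties":{"commands":{"type":"array","items":{"type":"number"}},"newtons":{"type":"number"}},"required":["commands"]}

```bash
mkdir -p pics; cat > h.py <<'E'
import numpy as np,cv2
from rig import env,optics
def snap(n,f=None):
    s=env.observe(); d=optics.get_image(n)
    if n=='wrist':
        R=np.array(s['tool_rot']);p=np.array(s['position']);T=np.array(d['tool_from_camera'])
        d['origin']=R@T[:3,3]+p; d['orientation']=R@T[:3,:3]
    d['O']=np.array(d['origin']);d['R']=np.array(d['orientation']);d['K']=np.array(d['intrinsics'])
    if f: cv2.imwrite('pics/'+f,d['image'][:,:,::-1])
    return d
def ray(d,u,v):
    r=d['R']@np.linalg.inv(d['K'])@np.array([u,v,1.]); return d['O'],r/np.linalg.norm(r)
def onz(d,u,v,z):
    o,r=ray(d,u,v); return o+r*(z-o[2])/r[2]
def tri(d1,p1,d2,p2):
    o1,r1=ray(d1,*p1);o2,r2=ray(d2,*p2)
    A=np.stack([r1,-r2],1);t=np.linalg.lstsq(A,o2-o1,rcond=None)[0]
    a=o1+t[0]*r1;b=o2+t[1]*r2
    return (a+b)/2,np.linalg.norm(a-b)
def proj(d,P):
    c=d['R'].T@(np.array(P)-d['O']);q=d['K']@c;return q[:2]/q[2]
E
python3 - <<'E'
from h import *
a=snap('top','top0.png');b=snap('side','side0.png')
cv2.imwrite('pics/both.png',cv2.resize(np.hstack([a['image'],b['image']])[:,:,::-1],(800,300)))
for d in(a,b): print(d['O'],d['R'].round(3).tolist(),d['K'].tolist())
print(env.observe())
E
```

```text
[0.45582553 0.20331525 0.93955118] [[0.021, -0.994, 0.106], [-1.0, -0.02, 0.012], [-0.009, -0.106, -0.994]] [[447.75421215060567, 0.0, 255.71118094369015], [0.0, 447.75421215060567, 187.76335652004823], [0.0, 0.0, 1.0]]
[0.26110986 0.94362218 0.37987682] [[-0.93, -0.139, 0.34], [-0.367, 0.369, -0.854], [-0.007, -0.919, -0.394]] [[385.6602255206238, 0.0, 254.1804496519054], [0.0, 385.6602255206238, 194.1941808647864], [0.0, 0.0, 1.0]]
{'time_s': 0.1, 'q': array([ 6.48409861e+01,  2.18386545e+01,  7.43785795e+01,  1.40158532e-03,
        8.38603042e+01, -1.23370520e+01]), 'qvel': array([-0.06128631, -0.04801825, -0.1625471 , -0.03270137,  0.0369136 ,
       -0.04178975]), 'joint_efforts': array([ 4.37426905e-03, -4.49215579e+01, -2.31655240e+01, -1.69790565e-04,
        3.68252455e-03,  3.91668914e-05]), 'position': array([0.12196202, 0.5360629 , 0.24977001]), 'tool_rot': array([[-9.75063684e-01,  2.21924437e-01, -5.97344138e-04],
       [ 2.21925021e-01,  9.75062977e-01, -1.21457116e-03],
       [ 3.12905133e-04, -1.31684984e-03, -9.99999084e-01]]), 'ft_force': array([-0.17673775, -0.04423258, -0.1330726 ]), 'wrist_torque': array([-0.01981113,  0.04387608, -0.01320194]), 'gripper_force': 0.0, 'grip_width': 0.08545075535537726}
```

View pics/top0.png

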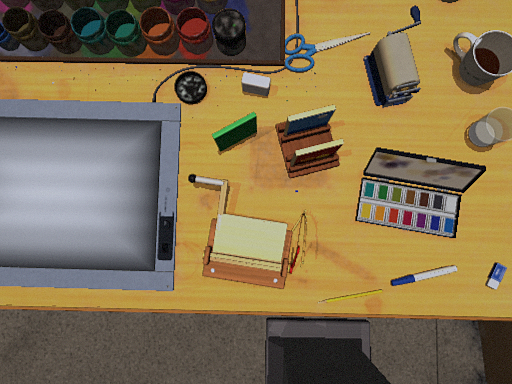

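View pics/side0.png

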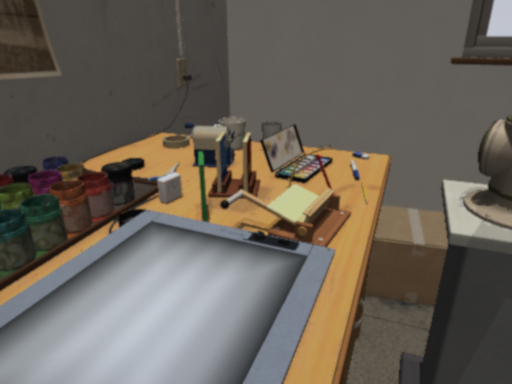

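```bash
python3 - <<'E'
import cv2,numpy as np
a=cv2.imread('pics/top0.png');b=cv2.imread('pics/side0.png')
r=lambda i,x,y,w,h:cv2.resize(i[y:y+h,x:x+w],(400,300),interpolation=cv2.INTER_CUBIC)
m=np.vstack([np.hstack([r(a,180,165,160,120),r(b,200,140,160,120)]),np.hstack([r(a,200,85,160,120),r(b,190,120,80,60+20)[:300]])])
cv2.imwrite('pics/m.png',m)
E
```

```text
(no output)
```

View pics/m.png

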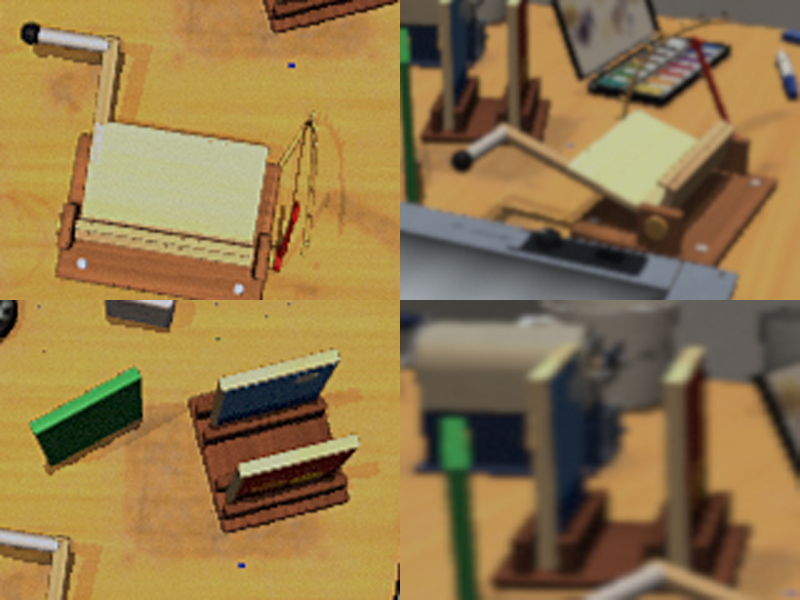

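```bash
cat > m1.py <<'E'
from h import *
a=snap('top');b=snap('side')
FL=onz(a,202.8,275,.01);FR=onz(a,284.8,284.2,.01);S1=onz(a,212.4,270.2,.01);S2=onz(a,275.2,280.2,.01)
print('base',FL,FR,np.linalg.norm(FL-FR),'screws',S1,S2,np.linalg.norm(S1-S2))
for n,p,q in[('tip',(298.4,247),(317.2,156)),('pbase',(291.2,272.2),(330,187.2)),('ball',(192,178.2),(200+61/2.5,140+160/2.5)),('elbow',(224.8,182.6),(200+107/2.5,140+130/2.5))]:
    print(n,*tri(a,p,b,q))
y=(S1-S2);y/=np.linalg.norm(y);yy=FL-FR;print('yaw',np.degrees(np.arctan2(-y[0],y[1])),np.degrees(np.arctan2(-yy[0],yy[1])))
for n,l,r in[('blue',(287.2,119.4),(335.2,107.4)),('red',(294.8,153),(342.8,141.4))]:
    L=onz(a,*l,.14);R=onz(a,*r,.14);d=L-R;print(n,L,R,(L+R)/2,np.linalg.norm(d),np.degrees(np.arctan2(-d[0],d[1])))
for u,v in[(190,400-300),(225,530-300),(347,490-300)]: print('rack',onz(a,200+u/2.5,85+v/2.5,.035 if u==190 else .02))
E
python3 m1.py
```

```text
base [0.37308251 0.31870914 0.01      ] [0.35832608 0.15067103 0.01      ] 0.16868478787643973 screws [0.38320735 0.29934533 0.01      ] [0.36591629 0.17037551 0.01      ] 0.1301237672173948
tip [0.43506614 0.13285169 0.12019535] 0.0034302801405315976
pbase [0.39224567 0.1424157  0.05558433] 0.012052787065049895
ball [0.56433277 0.33852717 0.07073891] 0.0008054762462334406
elbow [0.55535818 0.2733893  0.07159945] 0.003977948429320142
yaw -7.636142876215194 -5.018610270793518
blue [0.66761902 0.15794946 0.14      ] [0.69170069 0.0705952  0.14      ] [0.67965986 0.11427233 0.14      ] 0.09061288588119092 15.412376857693939
red [0.60572837 0.14334194 0.14      ] [0.62875867 0.05668082 0.14      ] [0.61724352 0.10001138 0.14      ] 0.08966908189215451 14.882442829583361
rack [0.68319305 0.17490012 0.035     ]
rack [0.57767115 0.14365176 0.02      ]
rack [0.61318571 0.04292387 0.02      ]
```

```bash
cat > ptr.py <<'E'
from h import *
yaw=np.radians(-7.);X=np.array([np.cos(yaw),np.sin(yaw),0]);Y=np.array([-np.sin(yaw),np.cos(yaw),0])
F=np.array([.3657,.2347,0])
def onplane(d,u,v,y):
    o,r=ray(d,u,v);t=(y-(o-F)@Y)/(r@Y);p=o+t*r-F;return np.array([p@X,p[2]])
def red(d,x0,x1,y0,y1):
    i=d['image'].astype(int);m=(i[...,0]>i[...,1]*2.2)&(i[...,0]>i[...,2]*2.2)&(i[...,0]>60)
    w=np.zeros_like(m);w[y0:y1,x0:x1]=m[y0:y1,x0:x1];v,u=np.nonzero(w);return u,v
if __name__=='__main__':
    b=snap('side');u,v=red(b,305,340,145,200)
    print(len(u),u.min(),u.max(),v.min(),v.max())
    P=np.array([onplane(b,x,y,-.0905) for x,y in zip(u,v)])
    vx,vz,x0,z0=cv2.fitLine(P.astype(np.float32),cv2.DIST_L2,0,.001,.001).ravel()
    print('ptr angle',np.degrees(np.arctan2(vz,vx))%180,'line at z=.03: x=',x0+(.03-z0)*vx/vz,'top',P[v==v.min()].mean(0),P[v==v.max()].mean(0))
    # board arm: elbow and hinge knob; rod elbow & ball
    for n,q,y in[('ball',(224.4,204),.128),('elbow',(242.8,192),.07),('knob',(302,230.4),.085)]: print(n,onplane(b,*q,y))
    a=snap('top');
    for u,v in[(207.2,255),(284.8,267)]: p=onz(a,u,v,.04)-F;print('bracket',p@X,p@Y)
E
python3 ptr.py
```

```text
45 317 328 156 184
ptr angle 65.1207 line at z=.03: x= 0.03507344 top [0.07687828 0.12143189] [0.04962366 0.06008617]
ball [0.18353314 0.0711807 ]
elbow [0.17623732 0.07592311]
knob [0.03942353 0.02966084]
bracket 0.040204686381423424 0.07833423283033428
bracket 0.03903724785897565 -0.07766490333247741
```

```bash
cat > plan.py <<'E'
from h import *
from scipy.spatial.transform import Rotation as Ro
H=np.array([.4034,.2301,.03])
def tool(yaw,tilt=0): # tool y along heading yaw, z down, leaning: top towards +heading by tilt
    a=np.radians(yaw);t=np.radians(tilt)
    h=np.array([np.cos(a),np.sin(a),0]);u=np.array([0,0,1.])
    z=-(np.cos(t)*u+np.sin(t)*h);y=np.cos(t)*h-np.sin(t)*u
    return np.stack([np.cross(y,z),y,z],1)
def cmd(p,R,s=None,show=True):
    s=s or env.observe();R0=np.array(s['tool_rot']);d=R0.T@(np.array(p)-s['position'])
    w=Ro.from_matrix(R0.T@R).as_rotvec(degrees=True)
    o=np.r_[d/.5,w/120].round(4)
    if show: print(o.tolist(),'rows>=',max(np.linalg.norm(d)/.0417,np.linalg.norm(w)/7.16).round(1))
    return o
E
python3 - <<'E'
from plan import *
a=snap('top')
for u,v in[(212,137),(256,115),(213,139)]: print(onz(a,u,v,.13),onz(a,u,v,.09))
cmd([.559,.3118,.15],tool(-7));cmd([.559,.3118,.15],tool(173))
E
```

```text
[0.63450019 0.29535648 0.13      ] [0.64332852 0.29990424 0.09      ]
[0.67749992 0.21518683 0.13      ] [0.68845287 0.21577341 0.09      ]
[0.63078808 0.29339434 0.13      ] [0.63943299 0.29784516 0.09      ]
[-0.9518, -0.2436, 0.2004, -0.0002, 0.0001, 0.7015] rows>= 12.0
[-0.9518, -0.2436, 0.2004, -0.0001, -0.0002, -0.7985] rows>= 13.4
```

Call:
arm_command:
  commands: [0.1, -0.952, -0.244, 0.1, 0, 0, 0.7015, 0.1, -0.952, -0.244, 0.1, 0, 0, 0.7015, 0.1, -0.952, -0.244, 0.1, 0, 0, 0.7015, 0.1, -0.952, -0.244, 0.1, 0, 0, 0.7015, 0.1, -0.952, -0.244, 0.1, 0, 0, 0.7015, 0.1, -0.952, -0.244, 0.1, 0, 0, 0.7015, 0.1, -0.952, -0.244, 0.1, 0, 0, 0.7015, 0.1, -0.952, -0.244, 0.1, 0, 0, 0.7015, 0.1, -0.952, -0.244, 0.1, 0, 0, 0.7015, 0.1, -0.952, -0.244, 0.1, 0, 0, 0.7015, 0.1, -0.952, -0.244, 0.1, 0, 0, 0.7015, 0.1, -0.952, -0.244, 0.1, 0, 0, 0.7015]

```text
time_s: 1.35
position: [0.5613, 0.3099, 0.1998]
tool_rot: [[0.129, 0.992, -0.0], [0.992, -0.129, -0.0], [-0.0, -0.0, -1.0]]
ft_force: [-0.2, 1.4, 0.2]
grip_width: 0.0387
gripper_force: 0.0
```

Call:
arm_command:
  commands: [0.1, 0, 0, 0, 0, 0, 0, 0.1, 0, 0, 0, 0, 0, 0, 0.1, 0, 0, 0, 0, 0, 0]

```text
time_s: 1.6
position: [0.5587, 0.3119, 0.2002]
tool_rot: [[0.121, 0.993, -0.001], [0.993, -0.121, 0.0], [-0.0, -0.001, -1.0]]
ft_force: [0.0, 0.4, 0.9]
grip_width: 0.0385
gripper_force: 0.0
```

```bash
python3 - <<'E'
from plan import *
w=snap('wrist','w1.png')
Y=np.array([.1219,.9925,0])
r=np.array([.559,.3118,.071])
for k in(-.03,0,.028): print(proj(w,r+k*Y))
cmd([.559,.3118,.071],tool(-7))
E
```

```text
[258.84851607 222.5018869 ]
[258.89146333 191.15952627]
[258.93438561 159.83540229]
[-0.0008, 0.0016, 0.259, -0.0001, -0.0001, 0.0008] rows>= 3.1
```

View pics/w1.png

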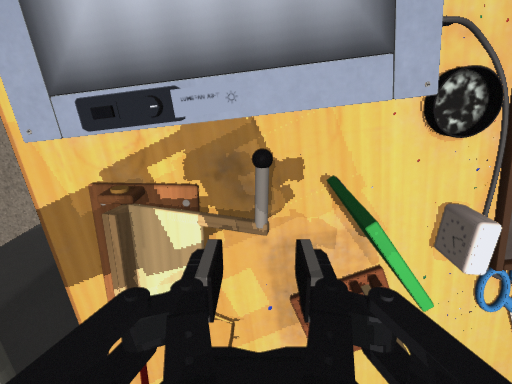

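Call:
arm_command:
  commands: [0.1, 0, 0.006, 0.259, 0, 0, 0, 0.1, 0, 0.006, 0.259, 0, 0, 0, 0.1, 0, 0.006, 0.259, 0, 0, 0, 0.1, 0, 0.006, 0.259, 0, 0, 0, 0.1, 0, 0.006, 0.259, 0, 0, 0, 1, 0, 0.006, 0.259, 0, 0, 0, 1, 0, 0.006, 0.259, 0, 0, 0, 1, 0, 0.006, 0.259, 0, 0, 0, 1, 0, 0.006, 0.259, 0, 0, 0, 1, 0, 0.006, 0.259, 0, 0, 0]
  newtons: 40

```text
time_s: 2.48
position: [0.5615, 0.3123, 0.0734]
tool_rot: [[0.121, 0.993, 0.001], [0.993, -0.121, 0.002], [0.002, 0.001, -1.0]]
ft_force: [-7.2, 2.1, 2.2]
grip_width: 0.0104
gripper_force: 38.9
```

```bash
python3 - <<'E'
from plan import *
s=env.observe();p=s['position'];print(p,s['grip_width'],s['ft_force'])
X=np.array([np.cos(np.radians(7)),-np.sin(np.radians(7)),0]);
r=p-H;h=r@X;a0=np.degrees(np.arctan2(r[2],h));R=np.hypot(h,r[2]);print(a0,R)
for a in np.arange(22,67,4.0):
    b=np.radians(min(a,64.1));t=p+(R*np.cos(b)-h)*X+np.array([0,0,R*np.sin(b)-r[2]]);print(a,(np.array(s['tool_rot']).T@(t-p)/.5).round(3))
E
```

```text
[0.5614648  0.31231872 0.07344463] 0.010371449333065079 [-7.21710187  2.12297246  2.22467318]
16.47874263279216 0.15315761455627197
22.0 [ 0.    -0.01  -0.028]
26.0 [ 0.    -0.018 -0.047]
30.0 [ 0.    -0.028 -0.066]
34.0 [ 0.    -0.04  -0.084]
38.0 [ 0.    -0.052 -0.102]
42.0 [ 0.    -0.066 -0.118]
46.0 [ 0.    -0.081 -0.134]
50.0 [ 0.    -0.097 -0.148]
54.0 [ 0.    -0.114 -0.161]
58.0 [ 0.    -0.131 -0.173]
62.0 [ 0.    -0.15  -0.184]
66.0 [ 0.    -0.16  -0.189]
```

Call:
arm_command:
  commands: [1, 0, -0.004, -0.014, 0, 0, 0, 1, 0, -0.01, -0.028, 0, 0, 0, 1, 0, -0.018, -0.047, 0, 0, 0, 1, 0, -0.028, -0.066, 0, 0, 0, 1, 0, -0.04, -0.084, 0, 0, 0, 1, 0, -0.052, -0.102, 0, 0, 0, 1, 0, -0.066, -0.118, 0, 0, 0, 1, 0, -0.081, -0.134, 0, 0, 0, 1, 0, -0.097, -0.148, 0, 0, 0, 1, 0, -0.114, -0.161, 0, 0, 0, 1, 0, -0.131, -0.173, 0, 0, 0, 1, 0, -0.131, -0.173, 0, 0, 0]

```text
time_s: 3.48
position: [0.4996, 0.3208, 0.1631]
tool_rot: [[0.121, 0.993, 0.014], [0.993, -0.122, 0.005], [0.007, 0.013, -1.0]]
ft_force: [4.1, 4.6, 11.8]
grip_width: 0.0102
gripper_force: 40.7
```

```bash
python3 - <<'E'
from plan import *
import ptr
s=env.observe();p=s['position'];r=p-H;h=r@ptr.X;print(p,s['grip_width'],s['ft_force'],np.degrees(np.arctan2(r[2],h)),np.hypot(h,r[2]))
b=snap('side')
c=b['image'][130:250,220:380,::-1];cv2.imwrite('pics/s2.png',cv2.resize(c,(800,600),interpolation=cv2.INTER_CUBIC))
E
```

```text
[0.49958386 0.32078107 0.16307048] 0.010243891541124551 [ 4.10929736  4.56788104 11.78119562] 57.610258102481616 0.15758730760880993
```

View pics/s2.png

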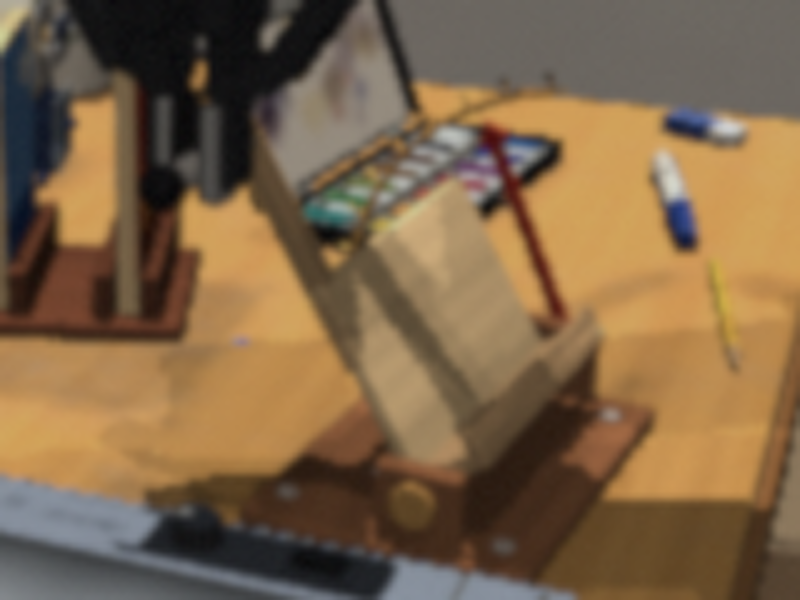

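```bash
python3 - <<'E'
from plan import *
import ptr
b=snap('side')
def ang(y,p,q):
    P=ptr.onplane(b,220+p[0]/5,130+p[1]/5,y);Q=ptr.onplane(b,220+q[0]/5,130+q[1]/5,y);d=P-Q;print(P,Q,np.degrees(np.arctan2(d[1],d[0])))
ang(-.07,(462,182),(542,332))
ang(-.0905,(490,128),(558,315))
ang(.07,(270,205),(395,455))
ang(.075,(162,188),(410,505))
E
```

```text
[0.08116733 0.10286354] [0.04036162 0.03964693] 57.15814557253363
[0.07693218 0.12234347] [0.03981538 0.04016777] 65.6924380081274
[0.1068691  0.13259592] [0.05213361 0.03969478] 59.49426212944072
[0.1507059  0.13387881] [0.04315526 0.02258975] 45.97868492167728
```

Call:
arm_command:
  commands: [1, 0, -0.009, -0.005, 0, 0, 0, 1, 0, -0.018, -0.01, 0, 0, 0, 1, 0, -0.027, -0.015, 0, 0, 0, 1, 0, -0.036, -0.02, 0, 0, 0, 1, 0, -0.036, -0.02, 0, 0, 0, 1, 0, -0.036, -0.02, 0, 0, 0]

```text
time_s: 4.08
position: [0.4831, 0.323, 0.1732]
tool_rot: [[0.122, 0.992, 0.016], [0.993, -0.122, 0.006], [0.008, 0.015, -1.0]]
ft_force: [8.3, 4.7, 12.2]
grip_width: 0.0106
gripper_force: 40.2
```

```bash
python3 - <<'E'
from plan import *
import ptr
s=env.observe();p=s['position'];r=p-H;h=r@ptr.X;print(p,s['grip_width'],s['ft_force'],np.degrees(np.arctan2(r[2],h)),np.hypot(h,r[2]))
b=snap('side')
c=b['image'][130:250,220:380,::-1];cv2.imwrite('pics/s3.png',cv2.resize(c,(800,600),interpolation=cv2.INTER_CUBIC))
E
```

```text
[0.48309664 0.32303796 0.17323286] 0.010636159957087887 [ 8.26531953  4.71429433 12.15020543] 64.67697087594006 0.15845907999091047
```

View pics/s3.png

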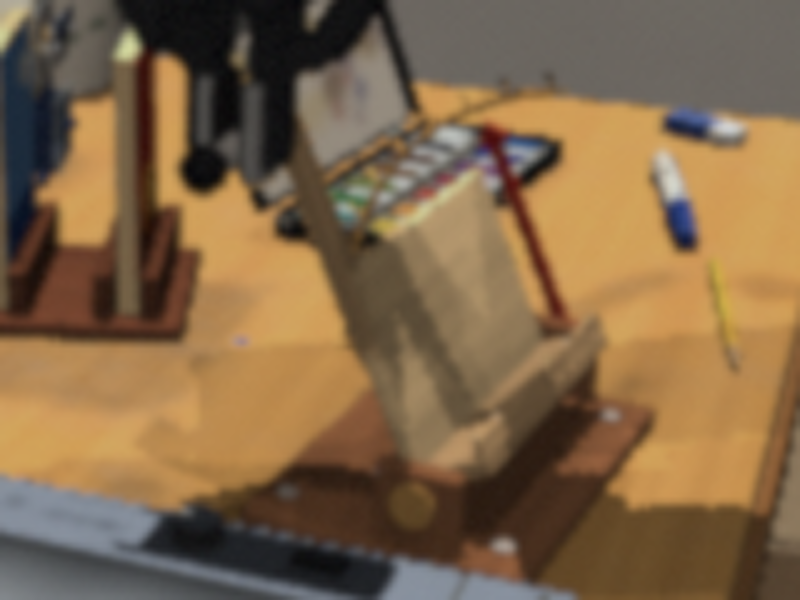

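```bash
python3 - <<'E'
from plan import *
import ptr
b=snap('side')
def ang(y,p,q=None):
    P=ptr.onplane(b,220+p[0]/5,130+p[1]/5,y);Q=ptr.onplane(b,220+q[0]/5,130+q[1]/5,y) if q else np.array([.0385,.03]);d=P-Q;print(P,np.hypot(*d),np.degrees(np.arctan2(d[1],d[0])))
ang(-.07,(485,180),(543,328));ang(-.07,(485,180))
ang(-.0905,(490,128),(558,315));ang(-.092,(488,126))
ang(.128,(203,168));ang(.128,(162,188))
# edge of board right by gradient
g=cv2.cvtColor(b['image'],cv2.COLOR_RGB2GRAY).astype(float);pts=[]
for v in range(170,195):
    r=np.diff(g[v,314:330]);print(v,314+np.argmin(r),r.min(),314+np.argmax(r),r.max()) if v%5==0 else 0
E
```

```text
[0.07075094 0.10544012] 0.07081293244783217 64.3043614273767
[0.07075094 0.10544012] 0.0820447076059421 66.85310594290078
[0.07693218 0.12234347] 0.09016929536700394 65.6924380081274
[0.0784206  0.12262885] 0.10086504654296852 66.68522700595092
[0.10504519 0.16500801] 0.15051719343658135 63.76140061680466
[0.121369   0.15504795] 0.15001419783325376 56.46765187955181
170 318 -40.0 324 44.0
175 323 -46.0 326 43.0
180 325 -47.0 327 44.0
185 327 -46.0 323 14.0
190 328 -45.0 325 15.0
```

Call:
arm_command:
  commands: [0.2, 0, 0, 0, 0, 0, 0, 0.2, 0, 0, 0, 0, 0, 0, 0.2, 0, 0, 0, 0, 0, 0, 0.2, 0, 0, -0.06, 0, 0, 0, 0.2, 0, 0, -0.12, 0, 0, 0, 0.2, 0, 0, -0.2, 0, 0, 0, 0.2, 0, 0, -0.2, 0, 0, 0, 0.2, 0, 0, -0.2, 0, 0, 0, 0.2, 0, 0, -0.2, 0, 0, 0, 0.2, 0, 0, -0.2, 0, 0, 0, 0.2, 0, 0, -0.2, 0, 0, 0]

```text
time_s: 5.1
position: [0.4789, 0.3213, 0.2661]
tool_rot: [[0.122, 0.993, -0.002], [0.993, -0.122, -0.001], [-0.001, -0.002, -1.0]]
ft_force: [0.0, -0.0, -0.5]
grip_width: 0.0341
gripper_force: 0.0
```

```bash
python3 - <<'E'
from plan import *
import ptr
b=snap('side');g=b['image']
# dark ball near predicted
i=g.astype(int).sum(2);u0,v0=260,163
w=i[v0-12:v0+13,u0-12:u0+13];v,u=np.nonzero(w<90);u=u+u0-12;v=v+v0-12;print(len(u),u.mean(),v.mean())
P=ptr.onplane(b,u.mean(),v.mean(),.128)-np.array([.0385,.03]);print(np.hypot(*P),np.degrees(np.arctan2(P[1],P[0]))+1.9)
s=env.observe();print(s['position'],s['ft_force'])
cmd([.6797,.1143,.24],tool(15.1),s)
cmd([.6797,.1143,.123],tool(15.1),s)
E
```

```text
62 258.1290322580645 162.7258064516129
0.153471053275864 64.17640727492085
[0.47895207 0.3213585  0.26624165] [ 0.36491856 -0.20975002  0.38071167]
[-0.362, 0.4491, 0.052, -0.001, 0.0003, -0.1842] rows>= 6.9
[-0.3617, 0.4496, 0.286, -0.001, 0.0003, -0.1842] rows>= 7.7
```

Call:
arm_command:
  commands: [0, -0.362, 0.449, 0.05, 0, 0, -0.184, 0, -0.362, 0.449, 0.05, 0, 0, -0.184, 0, -0.362, 0.449, 0.05, 0, 0, -0.184, 0, -0.362, 0.449, 0.05, 0, 0, -0.184, 0, -0.362, 0.449, 0.05, 0, 0, -0.184, 0, -0.362, 0.449, 0.05, 0, 0, -0.184, 0, -0.362, 0.449, 0.05, 0, 0, -0.184, 0, -0.362, 0.449, 0.05, 0, 0, -0.184, 0, -0.362, 0.449, 0.05, 0, 0, -0.184, 0, -0.362, 0.449, 0.05, 0, 0, -0.184, 0, -0.362, 0.449, 0.05, 0, 0, -0.184]

```text
time_s: 6.07
position: [0.6793, 0.1156, 0.2425]
tool_rot: [[-0.261, 0.965, -0.0], [0.965, 0.261, 0.0], [0.0, -0.0, -1.0]]
ft_force: [-0.9, 1.2, 0.3]
grip_width: 0.0428
gripper_force: 0.0
```

```bash
python3 - <<'E'
from plan import *
w=snap('wrist');b=snap('side');t=snap('top')
print(env.observe()['position'])
h=np.radians(15.1);X=np.array([np.cos(h),np.sin(h),0]);Y=np.array([-np.sin(h),np.cos(h),0]);c=np.array([.6797,.1143,.14])
for i in(-1,1):
  for j in(-1,1): print(proj(w,c+i*.005*X+j*.045*Y).round(1))
r=lambda i,x,y,w,h:cv2.resize(i[y:y+h,x:x+w,::-1],(400,300),interpolation=cv2.INTER_CUBIC)
cv2.imwrite('pics/m4.png',np.vstack([cv2.resize(w['image'][:,:,::-1],(800,600))[0:400],np.hstack([r(b['image'],220,130,160,120)[:200],r(t['image'],190,165,120,90)[50:250]])]))
E
```

```text
[0.67939524 0.11564696 0.24289331]
[252.3 252.9]
[251.7 146.5]
[264.2 252.9]
[265.  146.5]
```

View pics/m4.png

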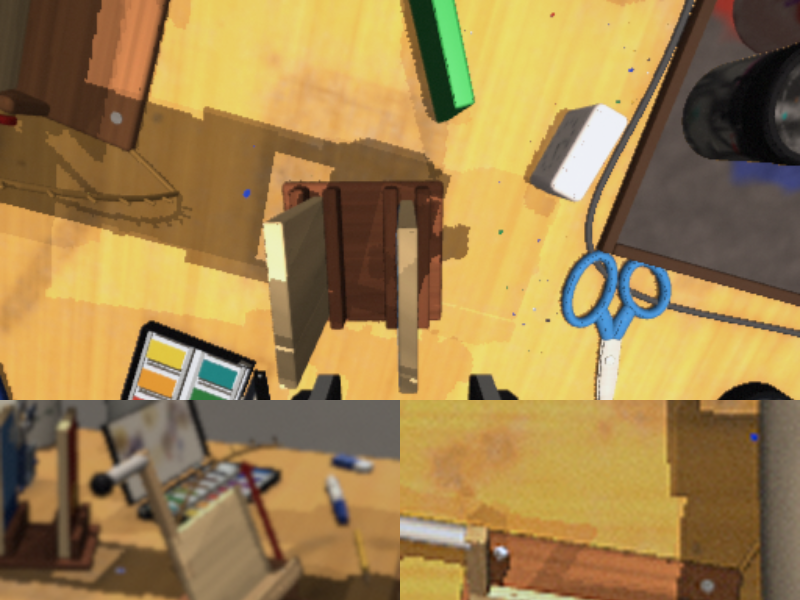

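```bash
python3 - <<'E'
from plan import *
cmd([.6811,.1147,.122],tool(15.1))
E
```

```text
[-0.0027, 0.0027, 0.2418, 0.0002, 0.0001, 0.0006] rows>= 2.9
```

Call:
arm_command:
  commands: [0, -0.002, 0.003, 0.1, 0, 0, 0, 0, -0.002, 0.003, 0.17, 0, 0, 0, 0, -0.002, 0.003, 0.242, 0, 0, 0, 0, -0.002, 0.003, 0.242, 0, 0, 0, 0, -0.002, 0.003, 0.242, 0, 0, 0, 1, -0.002, 0.003, 0.242, 0, 0, 0, 1, -0.002, 0.003, 0.242, 0, 0, 0, 1, -0.002, 0.003, 0.242, 0, 0, 0, 1, -0.002, 0.003, 0.242, 0, 0, 0, 1, -0.002, 0.003, 0.242, 0, 0, 0]
  newtons: 40

```text
time_s: 7.05
position: [0.6826, 0.114, 0.1244]
tool_rot: [[-0.26, 0.966, 0.005], [0.966, 0.26, 0.0], [-0.001, 0.005, -1.0]]
ft_force: [-0.7, 1.3, 6.6]
grip_width: 0.0096
gripper_force: 40.7
```

Call:
arm_command:
  commands: [1, 0, 0, -0.06, 0, 0, 0, 1, 0, 0, -0.12, 0, 0, 0, 1, 0, 0, -0.18, 0, 0, 0, 1, 0, 0, -0.24, 0, 0, 0, 1, 0, 0, -0.32, 0, 0, 0, 1, 0, 0, -0.32, 0, 0, 0, 1, 0, 0, -0.32, 0, 0, 0]

```text
time_s: 7.63
position: [0.6821, 0.114, 0.2852]
tool_rot: [[-0.26, 0.966, 0.007], [0.966, 0.26, -0.0], [-0.002, 0.007, -1.0]]
ft_force: [-0.4, 0.1, -2.5]
grip_width: 0.0097
gripper_force: 39.9
```

```bash
cat > place.py <<'E'
from plan import *
import ptr
th=np.radians(65.8);U=np.cos(th)*ptr.X+np.sin(th)*np.array([0,0,1]);N=-np.sin(th)*ptr.X+np.cos(th)*np.array([0,0,1])
H2=ptr.F+.0385*ptr.X+np.array([0,0,.03])
def pose(up,n,dy=0): return H2+(.008+.112+up)*U+n*N+dy*ptr.Y
R=tool(-7,90-65.8)
E
python3 - <<'E'
from place import *
s=env.observe();print(s['position'],s['grip_width'],s['gripper_force'],s['ft_force'])
cmd(pose(.12,.012),R,s);print(pose(.12,.012))
w=snap('wrist');cv2.imwrite('pics/w5.png',w['image'][:,:,::-1])
E
```

```text
[0.68205769 0.11398111 0.28523591] 0.009678790103294274 39.8609322309494 [-0.40968144  0.08956036 -2.49680994]
[0.3032, -0.3151, 0.0601, 0.2026, 0.0391, 0.1813] rows>= 5.3
[0.49069738 0.21935225 0.2538279 ]
```

Call:
arm_command:
  commands: [1, 0.07, -0.075, 0, 0.05, 0.01, 0.045, 1, 0.14, -0.15, 0.01, 0.1, 0.02, 0.09, 1, 0.22, -0.23, 0.03, 0.15, 0.03, 0.136, 1, 0.303, -0.315, 0.06, 0.2026, 0.039, 0.181, 1, 0.303, -0.315, 0.06, 0.2026, 0.039, 0.181, 1, 0.303, -0.315, 0.06, 0.2026, 0.039, 0.181, 1, 0.303, -0.315, 0.06, 0.2026, 0.039, 0.181, 1, 0.303, -0.315, 0.06, 0.2026, 0.039, 0.181, 1, 0.303, -0.315, 0.06, 0.2026, 0.039, 0.181, 1, 0.303, -0.315, 0.06, 0.2026, 0.039, 0.181]

```text
time_s: 8.52
position: [0.4911, 0.2186, 0.2512]
tool_rot: [[0.122, 0.903, -0.413], [0.992, -0.112, 0.05], [-0.001, -0.416, -0.909]]
ft_force: [-0.3, 0.1, -1.4]
grip_width: 0.0096
gripper_force: 40.0
```

```bash
python3 - <<'E'
from place import *
s=env.observe();print(s['position'],pose(.12,.012),s['grip_width'],s['ft_force'])
cmd(pose(.03,.012),R,s)
b=snap('side');t=snap('top')
for d in(b,t): print([proj(d,H2+.128*U+.012*N+k*ptr.Y).round(1).tolist() for k in(-.045,.045)])
r=lambda i,x,y,w,h:cv2.resize(i[y:y+h,x:x+w,::-1],(400,300),interpolation=cv2.INTER_CUBIC)
cv2.imwrite('pics/m5.png',np.hstack([r(b['image'],220,100,200,150),r(t['image'],180,165,160,120)]))
E
```

```text
[0.49107219 0.21861379 0.25117389] [0.49069738 0.21935225 0.2538279 ] 0.009586073443650606 [-0.27410187  0.12939172 -1.36921382]
[0.0015, -0.0019, 0.1756, -0.0031, 0.0003, -0.0004] rows>= 2.1
[[309.9, 147.8], [292.7, 159.7]]
[[273.0, 245.2], [222.0, 237.8]]
```

View pics/m5.png

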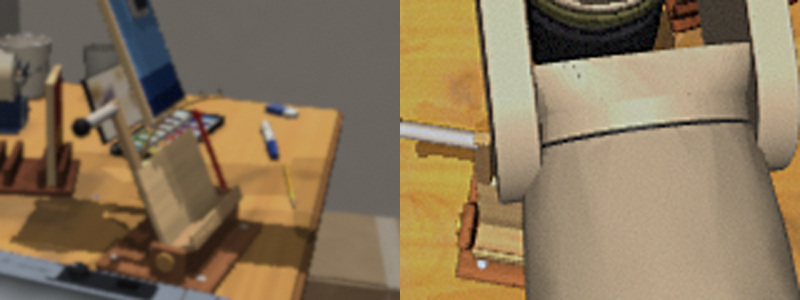

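Call:
arm_command:
  commands: [1, 0.001, 0.002, 0.04, 0, 0, 0, 1, 0.001, 0.002, 0.08, 0, 0, 0, 1, 0.001, 0.002, 0.12, 0, 0, 0, 1, 0.001, 0.002, 0.16, 0, 0, 0, 1, 0.001, 0.002, 0.176, 0, 0, 0, 1, 0.001, 0.002, 0.176, 0, 0, 0, 1, 0.001, 0.002, 0.176, 0, 0, 0]

```text
time_s: 9.2
position: [0.4555, 0.2238, 0.1714]
tool_rot: [[0.122, 0.903, -0.413], [0.993, -0.111, 0.05], [-0.001, -0.416, -0.909]]
ft_force: [1.5, 0.1, -2.1]
grip_width: 0.0095
gripper_force: 40.0
```

```bash
python3 - <<'E'
from place import *
s=env.observe();p=s['position']-H2;print('u',p@U-.12,'n',p@N,'y',p@ptr.Y,s['ft_force'])
b=snap('side');w=snap('wrist')
r=lambda i,x,y,w,h:cv2.resize(i[y:y+h,x:x+w,::-1],(w*5,h*5),interpolation=cv2.INTER_CUBIC)
cv2.imwrite('pics/m6.png',r(b['image'],250,130,110,110))
E
```

```text
u 0.030288127826391287 n 0.010599132943085678 y 0.00017036553203056456 [ 1.47695964  0.13837729 -2.10021355]
```

View pics/m6.png

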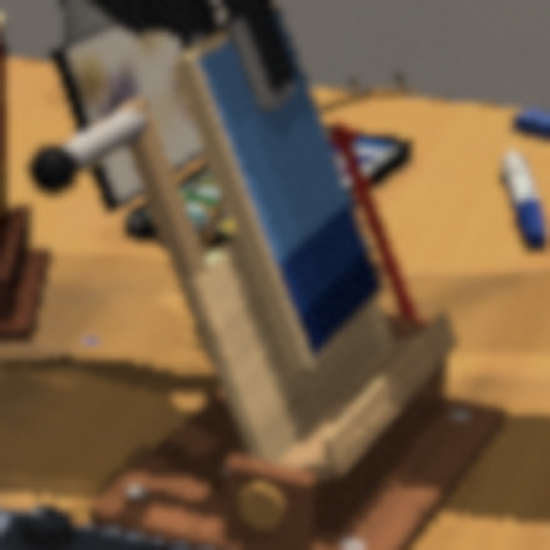

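Call:
arm_command:
  commands: [1, 0, 0, 0.012, 0, 0, 0, 1, 0, 0, 0.024, 0, 0, 0, 1, 0, 0, 0.036, 0, 0, 0, 1, 0, 0, 0.046, 0, 0, 0, 1, 0, 0, 0.046, 0, 0, 0, 1, 0, 0, 0.046, 0, 0, 0]

```text
time_s: 9.8
position: [0.4451, 0.2251, 0.1498]
tool_rot: [[0.121, 0.902, -0.414], [0.993, -0.111, 0.05], [-0.001, -0.417, -0.909]]
ft_force: [0.4, 0.0, -2.0]
grip_width: 0.0095
gripper_force: 39.9
```

Call:
arm_command:
  commands: [1, 0, 0, 0.003, 0, 0, 0, 1, 0, 0, 0.006, 0, 0, 0, 1, 0, 0, 0.006, 0, 0, 0]

```text
time_s: 10.05
position: [0.4439, 0.2253, 0.1471]
tool_rot: [[0.121, 0.902, -0.414], [0.993, -0.111, 0.05], [-0.001, -0.417, -0.909]]
ft_force: [-0.0, -0.3, -1.4]
grip_width: 0.0095
gripper_force: 39.9
```

Call:
arm_command:
  commands: [1, 0, 0, 0.002, 0, 0, 0, 1, 0, 0, 0.004, 0, 0, 0, 1, 0, 0, 0.004, 0, 0, 0]

```text
time_s: 10.3
position: [0.4437, 0.2252, 0.1463]
tool_rot: [[0.122, 0.903, -0.412], [0.993, -0.111, 0.05], [-0.001, -0.415, -0.91]]
ft_force: [1.2, -1.6, 5.7]
grip_width: 0.009
gripper_force: 41.1
```

```bash
python3 - <<'E'
from place import *
s=env.observe();p=s['position']-H2;print('u',p@U-.12,'n',p@N,'y',p@ptr.Y,s['ft_force'])
b=snap('side')
r=lambda i,x,y,w,h:cv2.resize(i[y:y+h,x:x+w,::-1],(w*5,h*5),interpolation=cv2.INTER_CUBIC)
cv2.imwrite('pics/m7.png',r(b['image'],250,130,110,110))
E
```

```text
u 0.002510609261188651 n 0.011087219960372919 y 8.075520831884458e-05 [ 1.227393   -1.56380556  5.67847806]
```

View pics/m7.png

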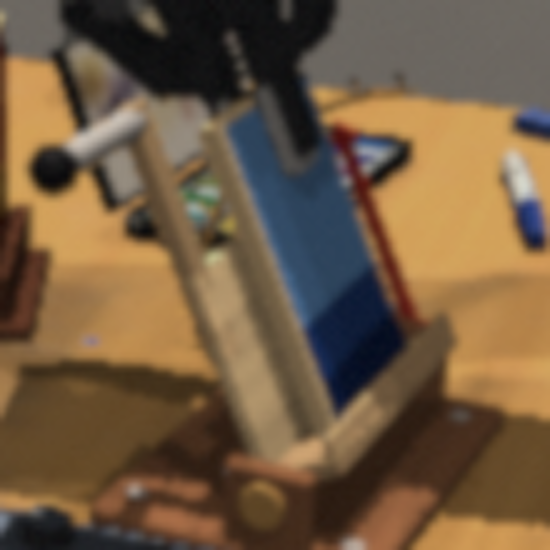

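Call:
arm_command:
  commands: [1, 0, 0.003, -0.002, 0, 0, 0, 1, 0, 0.006, -0.002, 0, 0, 0, 1, 0, 0.009, -0.002, 0, 0, 0, 1, 0, 0.009, -0.002, 0, 0, 0, 0.5, 0, 0.009, -0.002, 0, 0, 0, 0.5, 0, 0.009, -0.002, 0, 0, 0, 0.5, 0, 0.009, -0.002, 0, 0, 0, 0.5, 0, 0.009, -0.002, 0, 0, 0, 0.3, 0, 0.009, -0.002, 0, 0, 0, 0.3, 0, 0.009, -0.002, 0, 0, 0, 0.3, 0, 0.009, -0.002, 0, 0, 0]

```text
time_s: 11.27
position: [0.4477, 0.2248, 0.1445]
tool_rot: [[0.121, 0.902, -0.413], [0.993, -0.111, 0.05], [-0.001, -0.416, -0.909]]
ft_force: [-0.7, -0.1, 0.6]
grip_width: 0.03
gripper_force: 0.0
```

Call:
arm_command:
  commands: [0.3, 0, 0, -0.02, 0, 0, 0, 0.3, 0, 0, -0.06, 0, 0, 0, 0.3, 0, 0, -0.12, 0, 0, 0, 0.3, 0, 0, -0.2, 0, 0, 0, 0.3, 0, 0, -0.26, 0, 0, 0, 0.3, 0, 0, -0.26, 0, 0, 0, 0.3, 0, 0, -0.26, 0, 0, 0, 0.3, 0, 0, -0.26, 0, 0, 0]

```text
time_s: 11.93
position: [0.5009, 0.2183, 0.2618]
tool_rot: [[0.121, 0.902, -0.415], [0.993, -0.111, 0.049], [-0.001, -0.418, -0.909]]
ft_force: [-0.3, -0.2, -0.2]
grip_width: 0.0296
gripper_force: 0.0
```

```bash
python3 - <<'E'
from place import *
s=env.observe();print(s['position'],s['ft_force'],s['qvel'].round(2))
b=snap('side');t=snap('top')
r=lambda i,x,y,w,h:cv2.resize(i[y:y+h,x:x+w,::-1],(w*5,h*5),interpolation=cv2.INTER_CUBIC)
cv2.imwrite('pics/m8.png',r(b['image'],240,120,120,115))
E
```

```text
[0.50093263 0.21834689 0.26177332] [-0.33578868 -0.15302589 -0.15244148] [ 0.2   0.36  0.97  0.06 -0.06 -0.03]
```

View pics/m8.png

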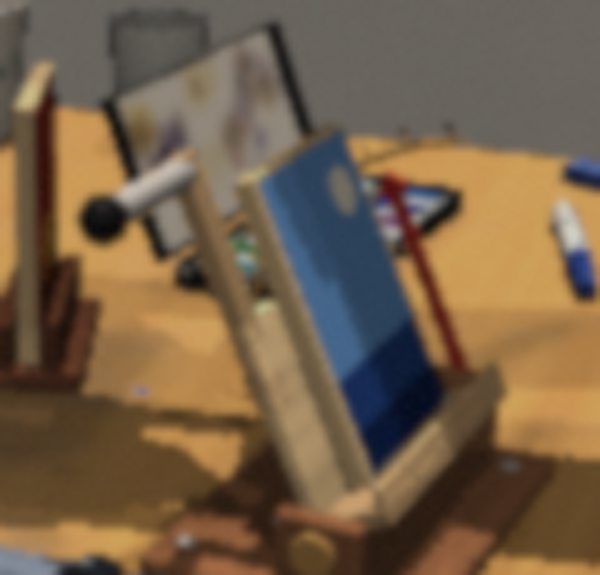

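Call:
arm_command:
  commands: [0.3, 0, 0, 0, 0, 0, 0, 0.3, 0, 0, 0, 0, 0, 0, 0.3, 0, 0, 0, 0, 0, 0, 0.3, 0, 0, 0, 0, 0, 0]

```text
time_s: 12.37
position: [0.5013, 0.2184, 0.2625]
tool_rot: [[0.121, 0.902, -0.414], [0.993, -0.111, 0.05], [-0.001, -0.417, -0.909]]
ft_force: [-0.5, 1.2, -0.8]
grip_width: 0.0301
gripper_force: 0.0
```

```bash
python3 -c "
from rig import env
print(env.close_job())"
```

```text
the job is handed in; nothing more can be done
None
```

I handed the job in at about 12.4 s; the hand-in returned no verdict. By my measurements the board stands at about 66°, in line with the pointer. In the last camera view the blue painting rests mid-ledge, picture outward, leaning on the board, with the red painting and pointer in place.

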